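# Weigh the chip flap shut with the collet case

### The job

The sprung flap over the chip slot has to be kept shut so that nothing small drops in. Slide the blue collet case upright along the bench until its foot is pressed firmly and squarely, but not rammed, against the yellow kerb, then push high on its face to tip it over the kerb, and ease it down without letting it crash, so that it lies on its side square on the flap, not overhanging the flap's sides, with its orange panel up and its weight holding the flap fully shut. Leave the gear blank, knurling tool, feeler-gauge case, torque handle and oil bottle where they are.

Things in the scene. Friction and masses are not known exactly. Their poses are not given: they have to be found in the camera images.
- chip_slot: Fixed steel chip-slot frame, 166 (x) by 200 (y) mm, 14 mm high, at z=0 on the bench; origin at the middle of its front edge; +x points level over the slot (the way to push and tip), y along the kerb. The yellow kerb, 20 by 200 mm, 17 mm high, is a stop clamped across the front: its front face lies anywhere from x=0 to x=-30 mm. Its place is not tracked: feel for it (or look).
- flap (a joint): Angle (rad) of the steel flap, 124 (x) by 164 (y) by 3 mm, hinged along y at x=22, z=15.5 mm of chip_slot. 0 = shut, its top flush with the kerb's top; 1.05 = open, where its spring keeps it, leaning over the slot. The spring gives an even 0.18 to 0.2 N m, an oil damper 0.25 N m s/rad. The case lying flat holds it shut; leaning under about 50 degrees from upright it does not: push it on down.
- flap_edge (a point): Middle of the flap's free edge, 126 mm from its hinge; about 125 mm above the bench when open, 16 mm when shut.
- case: Loose blue plastic collet case with black band, 90 (x) by 110 (y) by 170 mm (z, height), 0.7 to 0.92 kg, standing upright, too thick to grip. Origin: centre of its underside. +x is the side towards the kerb (25 to 100 mm off, up to 0.3 rad askew), -x the side with orange panel and latches, to be pushed. Sliding takes about 3 to 7 N; pushed above 55 mm before it meets the kerb it may topple.
- case_foot (a point): Middle of the bottom edge of the case's kerb-side face (case frame x=45, y=0, z=0 mm).
- case_mid (a point): Centre of the case and of its mass (case frame z=85 mm). At the kerb the case tips about the kerb's upper edge; its balance point is at 30 to 35 degrees, where it soon leans on the open flap.
- gear_blank: Loose white nylon gear blank, 68 mm diameter, 26 mm high with hub; origin under its centre. Leave alone.
- knurling_tool: Loose steel knurling tool, lying along its x, 120 by 20 by 22 mm; origin under its middle. Leave alone.
- feeler_case: Loose brass feeler-gauge case, lying along its x, 105 by 22 by 11 mm; origin under its middle. Leave alone.
- torque_handle: Loose scuffed green torque handle with steel shaft, lying along its x, 147 by 26 by 22 mm; origin under its middle. Leave alone.
- oil: Loose amber oil bottle with red cap, 48 mm diameter, 110 mm high, standing beyond the flap; origin under its centre. Leave alone.
There are look-alikes about, which are no part of the job. Leave any green look-alike of the case alone.

How it is judged:
By the outcome, as a careful person would: the job done as asked, in the order asked, and still so for the second after the job is handed in, with the robot touching nothing.
It also fails if it takes over 45 s, if anything falls off the work surface, if the arm or the gripper's body presses on something with over 40 N, if the wrist force passes 120 N, or if a joint passes its speed limit or range.

### The arm

A 6-joint arm with a two-finger parallel gripper is mounted at the origin on the work surface. World frame = base frame: x ahead of the robot, y to its left, z up, the work surface at z = 0. Lengths are in m, angles in degrees, forces in N, time in s.
With the tool pointing down it reaches from about 0.3 to 0.75 m from the base axis. Payload 8.5 kg.
Tool frame: the origin (TCP) lies between the finger pads; the fingertips stand 8 mm ahead of it and the grasp point (between the pads) lies 11 mm behind it; z points along the fingers, x is the direction in which the jaws open and shut, and the axes are right-handed (so a half turn about z gives the same grasp; the last joint's range is limited). The gripper opens to 88 mm and grips with 3 to 60 N. Pads are 18 mm wide; open, the fingers measure 123 mm over their backs; the gripper's body (75 mm by 187 mm) begins 45 mm behind the grasp point.
Start: joints at [-12.336, 21.807, 74.336, -0, 83.858, -12.336], TCP at [0.55, 0, 0.247] pointing down, gripper open.
Joint ranges: [-178.18, 178.18], [-50.72, 133.34], [12.68, 142.11], [-81.47, 261.47], [9.98, 163.14], [-165.26, 165.26]. Speed limits (degrees/s): [136.94, 136.94, 180, 180, 180, 180].

### API

Orientations are given as a 3x3 rotation matrix whose columns are the frame's x, y, z axes.
In Python, from station import telemetry, optics, arm gives the robot as it stands.
- The arm moves only by the tool step_arm, never from a script. Its argument "rows" is one flat list of numbers, 5 for each row, row after row: the finger opening in cm, from 0 to 8.81, then the shift along the tool's x, y, z in cm, then the turn about the tool's z in degrees. In form: [hand, tx, ty, tz, yaw, hand, tx, ty, tz, yaw, ...]. A call has 1 to 20 rows; each row shifts and turns the pose as measured when the row begins, along the tool's axes as they then stand; what a row does not reach is not made up. A row lasts 1/10 s, in which the tool goes at most 50 mm and 8.59 degrees, less where a joint would pass 70% of its speed; a pose out of reach is approached as far as the arm can. A call with a gripper value outside its range is refused whole. The fingers move at their own pace and stop on an object; "grip_force" is the grip in N (left out, the last holds). Time passes only in rows, so rows that do not move let the fingers close. It gives the time, the measured TCP pose, the force and the opening at its end, in the units of the state.
- telemetry.get_state(): the state, without advancing time (a new reading comes with each control period).
- optics.get_image(name): name is "scene" or "side" or "wrist"; returns a dict with "img" (384x512x3 uint8, red, green, blue), "fx", "fy", "cx", "cy" (pixels), "dist_coeffs" ([k1, k2, p1, p2, k3] as OpenCV has them; the pictures are not rectified), "world_from_camera" (4x4, takes a point from camera to world coordinates); the wrist camera has in their place "T_tool_cam" (4x4, takes a point from camera to tool coordinates, whose origin is the TCP and whose axes are the tool frame's). Camera axes: x right, y down, z forward; pixel columns grow to the right and rows downward; lengths in m; the calibration is good to about 2 mm. A picture is of the moment at which its call begins: read the wrist's pose just before it. There is no depth.
- arm.hand_in(): hands the job in, once; it reports no verdict.
Trained networks look in the newest picture that a camera, given by its name, has taken for a name from the list of things; names that differ only in an ending like _2 or _b are one class to them, and where a whole thing is asked for, a point or a joint stands for the part that bears it (a point fixed in the world has none). Each returns a list of dicts, best first, with "p" (0 to 1); they miss things now and then, are a little off and sometimes report something else, mostly with a low value. They report only what shows in the picture. A call takes as long as a camera call. They do not tell look-alikes from the thing itself.
- optics.search_frame(camera, thing): "xy" ([column, row] as shares, 0 to 1, of the picture: columns of its width, rows of its height, amid what is visible of it).
- optics.regions_of(camera, thing): "region" (384x512 bool, what is visible of it) and "xy" ([column, row] as shares, 0 to 1, of the picture: columns of its width, rows of its height, amid what is visible of it).
The state is a dict: "clock": time; "joints": joint angles; "qd": joint speeds; "joint_efforts": joint torques, N m; "ee_pos": TCP position; "orientation": TCP orientation; "ft_force": force on the tool from outside, world axes, zero at the start; "moment": the same for the moment, N m; "finger_gap": finger opening in m.
Only numpy, scipy, OpenCV 4.12 (cv2) and the standard library are available. Lean on these libraries where they do the work, as an engineer would, in place of code of your own. Each camera call takes 0.05 s, during which the arm holds its last target. There are 200 camera calls.

## Working session

There is one attempt and no reset: what is moved stays moved. The work goes in short steps, Python scripts to look and compute and a tool call to move; the robot and the scene stay as the last step left them, time stands still between calls to the robot, and variables do not carry over. Pictures are saved under pics/ and viewed, about 8 in all and at most 12, crops included, and the job is handed in when it is done.

Besides the shell and the picture viewer there is one more tool, called after ">>>" by a JSON object that holds its "api" and its "payload". step_arm: Moves the arm, as the interface text tells. Its arguments: {"type":"object","properties":{"rows":{"type":"array"},"grip_force":{"type":"number"}},"required":["rows"]}

```bash
mkdir -p pics; cat > h.py <<'E'
import numpy as np, cv2
from station import telemetry, optics, arm
def save(n,f):
    d=optics.get_image(n); cv2.imwrite(f,d["img"][:,:,::-1]); return d
def ray(d,px,T=None):
    K=np.array([[d["fx"],0,d["cx"]],[0,d["fy"],d["cy"]],[0,0,1.]])
    u=cv2.undistortPoints(np.array([[px]],float),K,np.array(d["dist_coeffs"],float))[0,0]
    T=np.array(d["world_from_camera"] if T is None else T)
    return T[:3,3],T[:3,:3]@np.array([u[0],u[1],1])
def atz(d,px,z,T=None):
    o,v=ray(d,px,T); return o+v*(z-o[2])/v[2]
def proj(d,P):
    T=np.linalg.inv(np.array(d["world_from_camera"]))
    K=np.array([[d["fx"],0,d["cx"]],[0,d["fy"],d["cy"]],[0,0,1.]])
    r,_=cv2.Rodrigues(T[:3,:3]); return cv2.projectPoints(np.array(P,float).reshape(-1,1,3),r,T[:3,3],K,np.array(d["dist_coeffs"],float))[0][:,0]
E
python3 - <<'E'
from h import *
s=telemetry.get_state(); print({k:np.round(v,3).tolist() for k,v in s.items()})
ims=[]
for n in("scene","side"):
    d=save(n,f"pics/{n}0.png"); T=np.array(d["world_from_camera"]); print(n,T.round(3).tolist(),d["fx"]); ims.append(d["img"])
    for t in("case","chip_slot","flap","oil","gear_blank","knurling_tool","feeler_case","torque_handle"):
        print(t,[(round(r["p"],2),(np.array(r["xy"])*[512,384]).round().tolist(),atz(d,np.array(r["xy"])*[512,384],0.02)[:2].round(3).tolist()) for r in optics.search_frame(n,t)[:3]])
E
```

```text
{'clock': 0.0, 'joints': [-12.336, 21.84, 74.384, -0.0, 83.858, -12.335], 'qd': [-0.035, 0.031, -0.042, 0.052, 0.05, -0.005], 'joint_efforts': [-0.001, -43.794, -22.455, 0.071, 0.035, -0.0], 'ee_pos': [0.55, 0.0, 0.246], 'orientation': [[1.0, -0.0, -0.001], [-0.0, -1.0, 0.0], [-0.001, -0.0, -1.0]], 'ft_force': [-0.428, -0.68, -0.937], 'moment': [0.022, -0.022, 0.01], 'finger_gap': 0.088}
scene [[-0.486, 0.614, -0.621, 1.209], [0.874, 0.328, -0.359, 0.388], [-0.017, -0.717, -0.696, 0.811], [0.0, 0.0, 0.0, 1.0]] 452.1931727546032
case [(0.89, [288.0, 142.0], [0.244, -0.037]), (0.68, [210.0, 171.0], [0.458, -0.167])]
chip_slot [(0.65, [269.0, 242.0], [0.605, 0.087])]
flap [(0.94, [263.0, 221.0], [0.553, 0.045])]
oil [(0.92, [352.0, 275.0], [0.602, 0.283]), (0.73, [211.0, 174.0], [0.467, -0.157])]
gear_blank [(0.89, [177.0, 270.0], [0.77, -0.051])]
knurling_tool [(0.7, [232.0, 326.0], [0.829, 0.121])]
feeler_case []
torque_handle [(0.92, [297.0, 339.0], [0.792, 0.243])]
side [[0.98, -0.125, 0.154, 0.409], [-0.198, -0.642, 0.741, -0.695], [0.006, -0.757, -0.654, 0.724], [0.0, 0.0, 0.0, 1.0]] 386.7105465251421
case [(0.68, [168.0, 202.0], [0.334, 0.091]), (0.57, [243.0, 233.0], [0.512, -0.057]), (0.52, [332.0, 285.0], [0.674, -0.246])]
chip_slot [(0.95, [273.0, 182.0], [0.628, 0.117])]
flap [(0.81, [264.0, 176.0], [0.608, 0.147])]
oil [(0.84, [257.0, 143.0], [0.625, 0.317])]
gear_blank [(0.93, [339.0, 223.0], [0.755, -0.071])]
knurling_tool [(0.82, [336.0, 181.0], [0.807, 0.088])]
feeler_case [(0.72, [331.0, 285.0], [0.672, -0.247])]
torque_handle [(0.68, [311.0, 149.0], [0.785, 0.252])]
```

View pics/scene0.png

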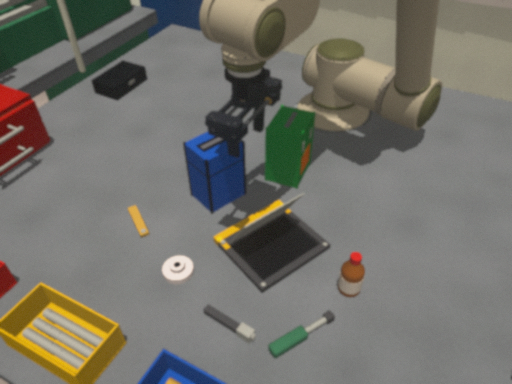

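View pics/side0.png

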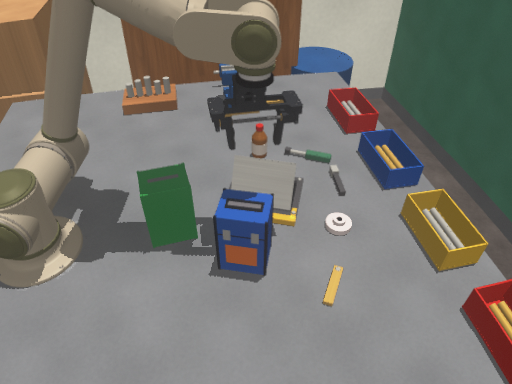

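The wanted blue case with its orange panel is at side (244,233) and scene (215,170). The green look-alike is at side (168,205) and scene (290,145), and the blue trays are at side (388,158) and scene (175,370). I choose the blue case and check it in a crop.

```bash
python3 - <<'E'
from h import *
a=cv2.imread("pics/scene0.png")[125:295,170:335]; b=cv2.imread("pics/side0.png")[155:280,205:305]
a=cv2.resize(a,None,fx=3.4,fy=3.4,interpolation=cv2.INTER_CUBIC)[:, :]
b=cv2.resize(b,None,fx=4.5,fy=4.5,interpolation=cv2.INTER_CUBIC)
a=cv2.resize(a,(412,425)); b=cv2.resize(b,(388,485))
c=np.zeros((485,800,3),np.uint8); c[:425,:412]=a; c[:485,412:]=b
cv2.imwrite("pics/c1.png",c)
E
```

```text
(no output)
```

View pics/c1.png

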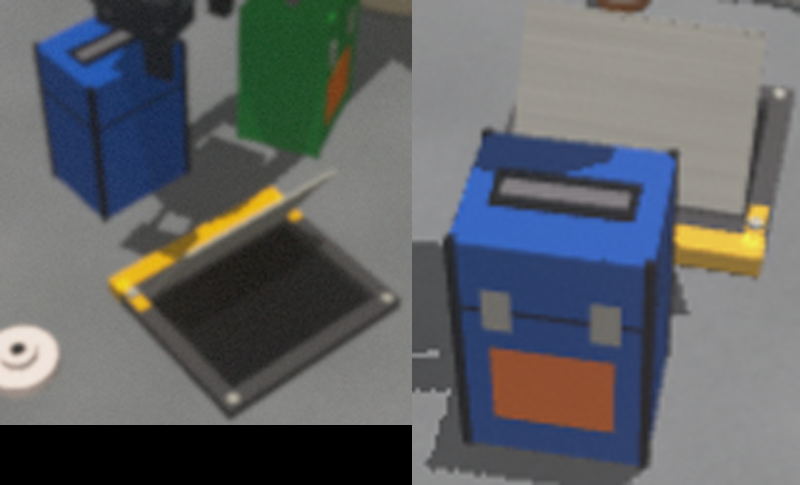

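```bash
cat > fit.py <<'E'
from h import *
from scipy.optimize import least_squares
ds=optics.get_image("scene"); di=optics.get_image("side")
S=lambda x,y:(170+x/2.497,125+y/2.5); I=lambda x,y:(205+(x-412)/3.88,155+y/3.88)
def W(p,q): c,s=np.cos(p[2]),np.sin(p[2]); return [p[0]+c*q[0]-s*q[1],p[1]+s*q[0]+c*q[1],q[2]]
case=[(ds,S(105,218),(.045,-.055,0)),(ds,S(185,172),(.045,.055,0)),(ds,S(53,175),(-.045,-.055,0)),(ds,S(93,88),(.045,-.055,.17)),(ds,S(38,43),(-.045,-.055,.17)),
(di,I(468,443),(-.045,.055,0)),(di,I(645,467),(-.045,-.055,0)),(di,I(670,350),(.045,-.055,0)),(di,I(447,238),(-.045,.055,.17)),(di,I(655,262),(-.045,-.055,.17)),(di,I(678,152),(.045,-.055,.17)),(di,I(487,133),(.045,.055,.17))]
slot=[(ds,S(232,414),(.166,-.1,.014)),(ds,S(399,299),(.166,.1,.014)),(ds,S(110,281),('k',-.1,.017)),(ds,S(275,188),('k',.1,.017)),(di,I(762,275),('k',-.1,0)),(di,I(790,90),(.166,-.1,.014))]
def f(p,pts): return np.concatenate([proj(d,W(p,(p[3] if q[0]=='k' else q[0],q[1],q[2])))[0]-px for d,px,q in pts])
c=least_squares(f,[.5,-.05,1.6],args=(case,),x_scale=.1,loss='soft_l1'); s=least_squares(f,[.6,.1,1.6,0],args=(slot,),x_scale=.1,loss='soft_l1')
print("case",c.x.round(4),f(c.x,case).reshape(-1,2).round(1).tolist()); print("slot",s.x.round(4),f(s.x,slot).reshape(-1,2).round(1).tolist())
R=np.array([[np.cos(s.x[2]),-np.sin(s.x[2])],[np.sin(s.x[2]),np.cos(s.x[2])]])
print("case in slot",(R.T@(c.x[:2]-s.x[:2])).round(4),"dyaw",np.degrees(c.x[2]-s.x[2]))
E
python3 fit.py
```

```text
case [ 0.5067 -0.1148  1.2162] [[-0.9, 0.8], [0.7, -0.8], [-0.9, -0.5], [-1.9, -0.1], [-2.8, -0.3], [-0.7, -0.9], [0.7, -0.9], [-0.8, -0.3], [-0.2, 0.1], [0.2, 0.2], [-0.3, -1.1], [-0.9, -1.6]]
slot [ 0.5654  0.0196  1.1611 -0.0148] [[-0.7, -0.8], [1.0, -0.2], [-0.4, 0.0], [-0.5, -0.1], [-0.5, -2.2], [0.9, -1.7]]
case in slot [-0.1466  0.0002] dyaw 3.1614716174666233
```

Blue case confirmed (orange panel facing the side camera). The hand can only point down, so its body will be the low pusher. I'll check the hand's shape before moving.

```bash
python3 - <<'E'
from h import *
d=optics.get_image("wrist"); print(np.array(d["T_tool_cam"]).round(3).tolist())
a=cv2.imread("pics/scene0.png")[0:170,190:330]; b=cv2.imread("pics/side0.png")[0:170,190:330]
c=np.hstack([cv2.resize(x,(400,486),interpolation=cv2.INTER_CUBIC) for x in(a,b)])
cv2.imwrite("pics/c2.png",c)
for n in("scene","side"):
    dd=optics.get_image(n)
    # tool-frame offsets: body box corners
    P=[[.55+sx*.0935,sy*.0375,.247+.056] for sx in(-1,1) for sy in(-1,1)]+[[.55,0,.247-.008+.17]]
    p=proj(dd,P)
    print(n,((p-[190,0])*[400/140,486/170]+[0 if n=="scene" else 400,0]).round().tolist())
E
```

```text
[[1.0, 0.001, 0.0, 0.0], [-0.001, 0.962, 0.274, -0.071], [-0.0, -0.274, 0.962, -0.138], [0.0, 0.0, 0.0, 1.0]]
scene [[174.0, 253.0], [264.0, 278.0], [38.0, 385.0], [135.0, 417.0], [152.0, 188.0]]
side [[463.0, 380.0], [452.0, 327.0], [720.0, 354.0], [692.0, 304.0], [585.0, 205.0]]
```

View pics/c2.png

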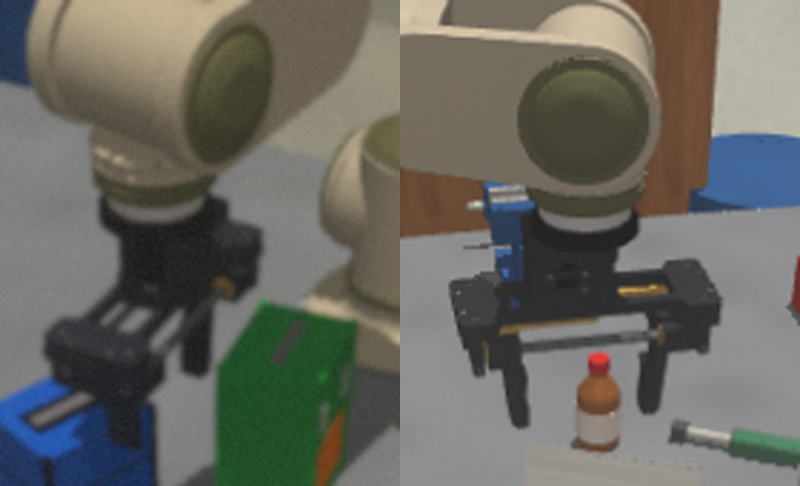

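The bar across the hand is 187 mm long and its end clears the flange, so I'll push low with that end (tool x along the push). The tip comes later, with the fingers.

>>> {"api": "step_arm", "payload": {"rows": [5, -1.8, 4.4, 0, 0, 5, -1.8, 4.4, 0, 0, 5, -1.8, 4.4, 0, 0, 5, -1.8, 4.4, 0, 0, 5, -1.8, 4.4, 0, 0, 5, -1.8, 4.4, 0, 0, 5, 0, 0, 0, -8.4, 5, 0, 0, 0, -8.4, 5, 0, 0, 0, -8.4, 5, 0, 0, 0, -8.4, 5, 0, 0, 0, -8.4, 5, 0, 0, 0, -8.4, 5, 0, 0, 0, -8.4, 5, 0, 0, 0, -8.0]}}

```text
clock: 2.55
ee_pos: [0.4375, -0.2755, 0.2465]
orientation: [[0.361, 0.933, 0.002], [0.933, -0.361, -0.001], [-0.0, 0.002, -1.0]]
ft_force: [-0.6, -0.6, 0.3]
finger_gap: 0.0503
```

>>> {"api": "step_arm", "payload": {"rows": [5, 0, 0, 2, 2.3, 5, 0, 0, 4.5, 0, 5, 0, 0, 4.5, 0, 5, 0, 0, 4.5, 0, 5, 0, 0, 4.5, 0, 5, 0, 0, 2.5, 0, 5, 0, 0, 0.5, 0, 5, 0, 0, 0, 0]}}

```text
clock: 3.35
ee_pos: [0.4406, -0.2783, 0.0117]
orientation: [[0.394, 0.919, 0.009], [0.919, -0.394, -0.008], [-0.004, 0.011, -1.0]]
ft_force: [0.6, -0.3, 0.6]
finger_gap: 0.0501
```

```bash
cat > p.py <<'E'
from h import *
# slot pose estimate (x,y,yaw), s along +x, lat along +y
SL=np.array([.5654,.0196,1.1611])
s=telemetry.get_state(); p=np.array(s["ee_pos"]); O=np.array(s["orientation"])
u=np.array([np.cos(SL[2]),np.sin(SL[2])]); v=np.array([-u[1],u[0]]); d=p[:2]-SL[:2]; F=np.array(s["ft_force"])
print("t",round(s["clock"],2),"s",round(d@u,4),"lat",round(d@v,4),"z",round(p[2],4),"toolx heading",np.degrees(np.arctan2(O[1,0],O[0,0])).round(2),"F along",round(F[:2]@u,1),"lat",round(F[:2]@v,1),"z",round(F[2],1),"J",np.round(s["joints"],0))
E
python3 p.py
```

```text
t 3.35 s -0.323 lat -0.0042 z 0.0117 toolx heading 66.77 F along -0.0 lat -0.7 z 0.6 J [ -45.   36.   96.    0.   47. -112.]
```

>>> {"api": "step_arm", "payload": {"rows": [5, 1, -0.4, 0.1, 0, 5, 1, 0, 0, 0, 5, 0.6, 0, 0, 0, 5, 0.5, 0, 0, 0, 5, 0.5, 0, 0, 0, 5, 0.5, 0, 0, 0, 5, 0.5, 0, 0, 0]}}

```text
clock: 4.05
ee_pos: [0.4586, -0.2336, 0.0164]
orientation: [[0.394, 0.919, 0.017], [0.919, -0.393, -0.017], [-0.009, 0.022, -1.0]]
ft_force: [-1.8, -4.5, 3.0]
finger_gap: 0.0498
```

```bash
python3 p.py; python3 - <<'E'
from h import *
save("side","pics/side1.png")
E
```

```text
t 4.05 s -0.2748 lat -0.0029 z 0.0164 toolx heading 66.82 F along -4.9 lat -0.1 z 3.0 J [ -40.   35.   98.   -0.   46. -107.]
```

View pics/side1.png

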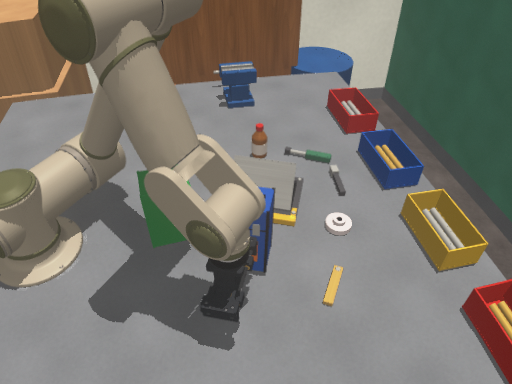

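Contact made, sliding at about 5 N, with the case upright (edges at side columns 250–272). I'll push on with a slight downward bias.

>>> {"api": "step_arm", "payload": {"rows": [5, 0.4, 0, 0.2, 0, 5, 0.5, 0, 0.2, 0, 5, 0.5, 0, 0.2, 0, 5, 0.5, 0, 0.2, 0, 5, 0.5, 0, 0.1, 0]}}

```text
clock: 4.6
ee_pos: [0.4693, -0.214, 0.0089]
orientation: [[0.392, 0.92, 0.019], [0.92, -0.392, -0.024], [-0.015, 0.027, -1.0]]
ft_force: [-11.8, -16.8, 19.7]
finger_gap: 0.0498
```

```bash
python3 p.py
```

```text
t 4.6 s -0.2526 lat -0.0049 z 0.0089 toolx heading 66.91 F along -20.1 lat 4.2 z 19.7 J [ -37.   36.   98.   -1.   45. -104.]
```

>>> {"api": "step_arm", "payload": {"rows": [5, 0, 0, -0.3, 0, 5, 0.3, -0.1, 0, 0, 5, 0.5, 0, 0.1, 0]}}

```text
clock: 4.9
ee_pos: [0.4723, -0.2082, 0.012]
orientation: [[0.393, 0.919, 0.022], [0.919, -0.392, -0.029], [-0.018, 0.031, -0.999]]
ft_force: [-6.3, -10.6, 10.1]
finger_gap: 0.05
```

```bash
python3 p.py
```

```text
t 4.9 s -0.246 lat -0.0053 z 0.012 toolx heading 66.85 F along -12.2 lat 1.5 z 10.1 J [ -37.   35.   98.   -1.   45. -103.]
```

>>> {"api": "step_arm", "payload": {"rows": [5, 0, 0, -0.2, 0, 5, 0.3, -0.1, 0, 0, 5, 0.4, -0.1, 0, 0, 5, 0.4, 0, 0, 0]}}

```text
clock: 5.3
ee_pos: [0.4761, -0.2004, 0.0159]
orientation: [[0.395, 0.919, 0.026], [0.919, -0.394, -0.035], [-0.022, 0.038, -0.999]]
ft_force: [-7.1, -11.0, 10.4]
finger_gap: 0.0501
```

```bash
python3 p.py
```

```text
t 5.3 s -0.2374 lat -0.0057 z 0.0159 toolx heading 66.76 F along -12.9 lat 2.2 z 10.4 J [ -36.   35.   98.   -1.   45. -102.]
```

```bash
python3 - <<'E'
from h import *
a=save("side","pics/s2.png")["img"][160:320,170:330]; b=save("scene","pics/q2.png")["img"][90:250,150:310]
cv2.imwrite("pics/c3.png",np.hstack([cv2.resize(x,(400,400),interpolation=cv2.INTER_CUBIC) for x in(a,b)])[:,:,::-1])
E
```

```text
(no output)
```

View pics/c3.png

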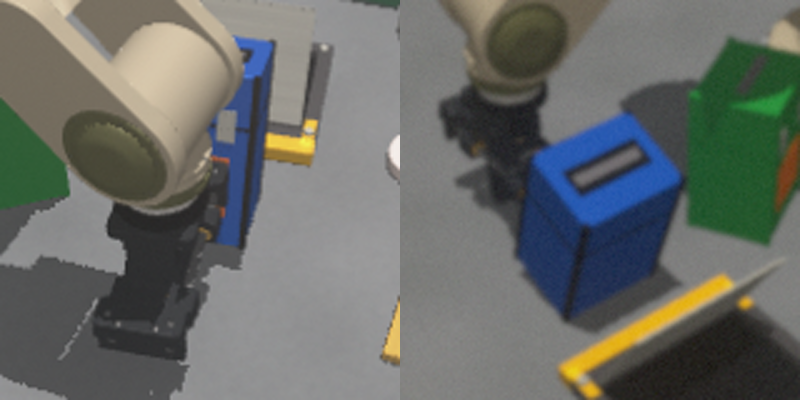

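The right view shows the case leaning forward with its rear foot lifted (near edge (565,320)→(585,225)), because the hand was carried upward. I'll back off gently to let it stand again.

>>> {"api": "step_arm", "payload": {"rows": [5, -0.2, 0, 0.1, 0, 5, -0.2, 0, 0.1, 0, 5, -0.2, 0, 0.1, 0, 5, -0.2, 0, 0.1, 0, 5, -0.2, 0, 0, 0, 5, -0.3, 0, 0, 0, 5, -0.3, 0, 0, 0, 5, -0.5, 0, 0, 0, 5, -1, 0, 0, 0, 5, -1, 0, 0, 0]}}

```text
clock: 6.4
ee_pos: [0.4585, -0.2383, 0.011]
orientation: [[0.393, 0.919, 0.024], [0.919, -0.393, -0.032], [-0.02, 0.034, -0.999]]
ft_force: [-0.5, -1.0, 0.2]
finger_gap: 0.0501
```

```bash
python3 p.py;  python3 - <<'E'
from h import *
print(np.round(telemetry.get_state()["orientation"],3).tolist())
a=save("side","pics/s3.png")["img"][160:320,170:330]; b=save("scene","pics/q3.png")["img"][90:250,150:310]
cv2.imwrite("pics/c4.png",np.hstack([cv2.resize(x,(400,400),interpolation=cv2.INTER_CUBIC) for x in(a,b)])[:,:,::-1])
E
```

```text
t 6.4 s -0.2791 lat -0.0047 z 0.011 toolx heading 66.83 F along -1.1 lat 0.0 z 0.2 J [ -40.   35.   98.   -1.   44. -107.]
[[0.393, 0.919, 0.024], [0.919, -0.393, -0.032], [-0.02, 0.034, -0.999]]
```

View pics/c4.png

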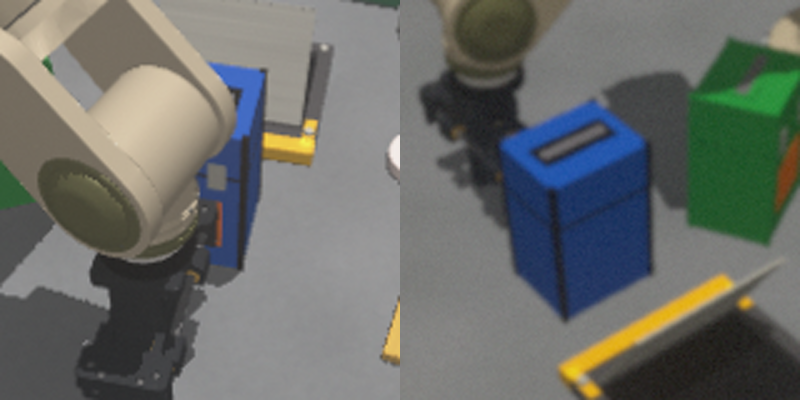

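The case is upright again, with its near bottom corner at about scene (216,218). The tool has picked up a small tilt, so I'll see whether a fast rise takes it out.

>>> {"api": "step_arm", "payload": {"rows": [5, -1, 0, -4.8, 0, 5, 0, 0, -4.8, 0, 5, 0, 0, -4.8, 0, 5, 0, 0, -4.8, 0]}}

```text
clock: 6.9
ee_pos: [0.4475, -0.2413, 0.2032]
orientation: [[0.397, 0.918, 0.012], [0.918, -0.396, -0.021], [-0.014, 0.02, -1.0]]
ft_force: [0.9, -0.7, -0.1]
finger_gap: 0.0505
```

```bash
python3 p.py;  python3 - <<'E'
from h import *
d=optics.get_image("scene")
for px in((216,218),(196.8,198.8),(250,200)):
    w=atz(d,px,0)[:2]-[.5654,.0196]; a=1.1611; print((w@[np.cos(a),np.sin(a)]).round(4),(w@[-np.sin(a),np.cos(a)]).round(4))
E
```

```text
t 6.9 s -0.2863 lat 0.0042 z 0.2032 toolx heading 66.63 F along -0.3 lat -1.1 z -0.1 J [ -41.   19.   86.   -0.   73. -108.]
-0.0769 -0.0524
-0.1642 -0.0527
-0.0753 0.0523
```

>>> {"api": "step_arm", "payload": {"rows": [5, 0, 0, -5, 0, 5, 0, 0, -5, 0, 5, 0, 0.4, 0, 0, 5, 0, 0, 2, 0, 5, 0, 0, 2, 0, 5, 0, 0, 2, 0, 5, 0, 0, 2, 0, 5, 0, 0, 2, 0, 5, 0, 0, 2, 0, 5, 0, 0, 2, 0, 5, 0, 0, 2, 0, 5, 0, 0, 2, 0, 5, 0, 0, 2, 0, 5, 0, 0, 2, 0, 5, 0, 0, 2, 0]}}

```text
clock: 8.45
ee_pos: [0.4566, -0.2463, 0.0532]
orientation: [[0.397, 0.918, 0.028], [0.918, -0.396, -0.03], [-0.016, 0.038, -0.999]]
ft_force: [-0.2, -0.7, -0.3]
finger_gap: 0.0499
```

```bash
echo 'print("tilt",(O[:2,2]@u).round(4),(O[:2,2]@v).round(4))'>>p.py; python3 p.py
```

```text
t 8.45 s -0.2872 lat -0.0061 z 0.0532 toolx heading 66.64 F along -0.7 lat -0.1 z -0.3 J [ -41.   31.   96.   -0.   50. -108.]
tilt -0.0163 -0.0377
```

>>> {"api": "step_arm", "payload": {"rows": [5, 0, -0.6, 4, 0, 5, 1, 0, 0.1, 0, 5, 1, 0, 0.1, 0, 5, 0.4, 0, 0.1, 0, 5, 0.3, 0, 0.1, 0, 5, 0.3, 0, 0.1, 0]}}

```text
clock: 9.05
ee_pos: [0.4652, -0.2259, 0.0094]
orientation: [[0.395, 0.918, 0.035], [0.918, -0.393, -0.049], [-0.032, 0.052, -0.998]]
ft_force: [-10.8, -12.1, 16.5]
finger_gap: 0.0497
```

```bash
python3 p.py
```

```text
t 9.05 s -0.2651 lat -0.0059 z 0.0094 toolx heading 66.72 F along -15.4 lat 5.1 z 16.5 J [ -39.   35.   99.   -1.   43. -104.]
tilt -0.0315 -0.0516
```

>>> {"api": "step_arm", "payload": {"rows": [5, -2, 0, -0.5, 0, 5, 0, 0, -5, 0, 5, 0, 0, -5, 0, 5, 0, 0, -5, 0, 5, 0, 0, -5, 0, 5, 0, 0, -5, 0]}}

```text
clock: 9.65
ee_pos: [0.4457, -0.2293, 0.2624]
orientation: [[0.395, 0.918, 0.021], [0.918, -0.394, -0.036], [-0.025, 0.033, -0.999]]
ft_force: [0.3, -0.9, 0.1]
finger_gap: 0.05
```

```bash
python3 p.py
```

```text
t 9.65 s -0.276 lat 0.0106 z 0.2624 toolx heading 66.71 F along -0.7 lat -0.6 z 0.1 J [ -40.   15.   81.   -1.   81. -107.]
tilt -0.0252 -0.0335
```

>>> {"api": "step_arm", "payload": {"rows": [5, 1.4, -4.7, 0, 0, 5, 1.4, -4.7, 0, 0]}}

```text
clock: 9.85
ee_pos: [0.3743, -0.1697, 0.2647]
orientation: [[0.396, 0.917, 0.035], [0.918, -0.394, -0.048], [-0.031, 0.051, -0.998]]
ft_force: [-0.1, 0.0, 0.3]
finger_gap: 0.0501
```

```bash
python3 p.py
```

```text
t 9.85 s -0.2498 lat 0.0999 z 0.2647 toolx heading 66.65 F along -0.0 lat 0.1 z 0.3 J [ -41.    5.   94.   -1.   77. -107.]
tilt -0.0304 -0.0515
```

>>> {"api": "step_arm", "payload": {"rows": [5, -1.4, 4.7, 0, 0, 5, -1.4, 4.7, 0, 0]}}

```text
clock: 10.05
ee_pos: [0.4359, -0.2188, 0.2667]
orientation: [[0.393, 0.919, 0.023], [0.919, -0.393, -0.037], [-0.025, 0.035, -0.999]]
ft_force: [0.6, -0.2, 0.5]
finger_gap: 0.0498
```

```bash
python3 p.py
```

```text
t 10.05 s -0.2702 lat 0.0238 z 0.2667 toolx heading 66.82 F along 0.1 lat -0.7 z 0.5 J [ -40.   14.   83.   -1.   81. -107.]
tilt -0.0249 -0.0354
```

>>> {"api": "step_arm", "payload": {"rows": [2, -2, 2, 4.5, 0, 2, 0, 0, 5, 0, 2, 0, 0, 5, 0, 2, 0, 0, 5, 0, 2, 0, 0, -2, 0, 2, 0, 0, -2, 0, 2, 0, 0, -2, 0, 2, 0, 0, -2, 0, 2, 0, 0, -2, 0, 2, 0, 0, -2, 0, 2, 0, 0, -2, 0, 2, 0, 0, -2, 0, 2, 0, 0, -2, 0, 2, 0, 0, -2, 0]}}

```text
clock: 11.45
ee_pos: [0.4467, -0.2413, 0.2622]
orientation: [[0.393, 0.92, 0.004], [0.919, -0.393, -0.016], [-0.014, 0.01, -1.0]]
ft_force: [0.6, -0.3, -0.4]
finger_gap: 0.0201
```

```bash
python3 p.py
```

```text
t 11.45 s -0.2866 lat 0.005 z 0.2622 toolx heading 66.86 F along -0.0 lat -0.6 z -0.4 J [ -41.   17.   80.   -1.   83. -108.]
tilt -0.0136 -0.0097
```

>>> {"api": "step_arm", "payload": {"rows": [2, 0, 0.2, 5, 0, 2, 0, 0, 5, 0, 2, 0, 0, 5, 0, 2, 0, 0, 5, 0, 2, 0, 0, -2, 0, 2, 0, 0, -2, 0, 2, 0, 0, -2, 0, 2, 0, 0, -2, 0, 2, 0, 0, -2, 0, 2, 0, 0, -2, 0, 2, 0, 0, -2, 0, 2, 0, 0, -2, 0, 2, 0, 0, -2, 0, 2, 0, 0, -2, 0, 2, 0, 0, 4.8, 0, 2, 0, 0, 4.8, 0, 2, 0, 0, 4.8, 0, 2, 0, 0, 4.8, 0, 2, 0, 0, 4.8, 0]}}

```text
clock: 13.35
ee_pos: [0.4495, -0.2387, 0.0134]
orientation: [[0.391, 0.92, 0.005], [0.92, -0.391, -0.013], [-0.01, 0.009, -1.0]]
ft_force: [1.1, -0.9, -0.2]
finger_gap: 0.0202
```

```bash
python3 p.py
```

```text
t 13.35 s -0.283 lat 0.0034 z 0.0134 toolx heading 66.96 F along -0.4 lat -1.3 z -0.2 J [ -41.   35.   98.   -1.   46. -108.]
tilt -0.0097 -0.0091
```

>>> {"api": "step_arm", "payload": {"rows": [2, 1.5, 0.2, 0.1, 0, 2, 1, 0, 0.1, 0, 2, 1, 0, 0.1, 0, 2, 1, 0, 0.1, 0]}}

```text
clock: 13.75
ee_pos: [0.4691, -0.2063, 0.0087]
orientation: [[0.392, 0.92, 0.006], [0.92, -0.391, -0.028], [-0.024, 0.016, -1.0]]
ft_force: [-7.1, -11.8, 15.7]
finger_gap: 0.0202
```

```bash
python3 p.py
```

```text
t 13.75 s -0.2456 lat -0.0016 z 0.0087 toolx heading 66.94 F along -13.7 lat 1.8 z 15.7 J [ -36.   36.   98.   -2.   45. -102.]
tilt -0.0235 -0.0163
```

>>> {"api": "step_arm", "payload": {"rows": [2, 0.5, 0, -0.3, 0, 2, 1, 0, 0, 0]}}

```text
clock: 13.95
ee_pos: [0.4752, -0.1937, 0.0123]
orientation: [[0.392, 0.92, 0.007], [0.919, -0.392, -0.031], [-0.026, 0.019, -0.999]]
ft_force: [-5.5, -13.3, 11.2]
finger_gap: 0.0201
```

```bash
python3 p.py
```

```text
t 13.95 s -0.2315 lat -0.0022 z 0.0123 toolx heading 66.89 F along -14.4 lat -0.2 z 11.2 J [ -35.   35.   98.   -2.   46. -101.]
tilt -0.0258 -0.0191
```

```bash
cat > cf.py <<'E'
from h import *
from scipy.optimize import minimize
SL=np.array([.5654,.0196,1.1611]); c,s=np.cos(SL[2]),np.sin(SL[2])
def mask(im):
    h=cv2.cvtColor(im,cv2.COLOR_RGB2HSV); m=((h[...,0]>105)&(h[...,0]<125)&(h[...,1]>120)&(h[...,2]>30)).astype(np.uint8)
    n,l,st,ce=cv2.connectedComponentsWithStats(m); 
    k=min([i for i in range(1,n) if st[i,4]>300],key=lambda i:np.hypot(*(ce[i]-[235,185])))
    return cv2.convexHull(np.argwhere(l==k)[:,::-1].astype(np.float32))
def corners(p): # p: toe s, lat, dyaw, tilt, toe z  (mm,mm,deg,deg,mm)
    t=np.radians(p[3]); y=np.radians(p[2]); P=[]
    for x in(-.09,0):
        for yy in(-.055,.055):
            for z in(0,.17):
                X=x*np.cos(t)+z*np.sin(t); Z=-x*np.sin(t)+z*np.cos(t)+p[4]/1e3
                a=p[0]/1e3+np.cos(y)*X-np.sin(y)*yy; b=p[1]/1e3+np.sin(y)*X+np.cos(y)*yy
                P.append([SL[0]+c*a-s*b,SL[1]+s*a+c*b,Z])
    return np.array(P)
def fitcase(p0,free=(0,1,2,3),cam="scene"):
    d=optics.get_image(cam); H=mask(d["img"])
    def cost(q):
        p=np.array(p0,float); p[list(free)]=q
        G=cv2.convexHull(proj(d,corners(p)).astype(np.float32)); ia,_=cv2.intersectConvexConvex(G,H)
        return 1-ia/(cv2.contourArea(G)+cv2.contourArea(H)-ia)
    q0=np.array(p0,float)[list(free)]
    sim=np.vstack([q0]+[q0+8*np.eye(len(q0))[i] for i in range(len(q0))])
    r=minimize(cost,q0,method="Nelder-Mead",options=dict(initial_simplex=sim,maxiter=600))
    print("free",free,r.x.round(1),"1-IoU",round(r.fun,3)); return r
E
python3 - <<'E'
from cf import *
fitcase([-55,0,0,3,0])
E
```

```text
free (0, 1, 2, 3) [-72.2   0.3  -2.1  18.2] 1-IoU 0.039
```

The fit shows the case tipped about 18° with its toe stuck at s = -72 mm, so bench friction is high. I'll back off and then push in forward-and-down strokes, so that friction on the face holds the heel down.

>>> {"api": "step_arm", "payload": {"rows": [2, -0.4, 0, 0, 0, 2, -0.4, 0, 0, 0, 2, -0.4, 0, 0, 0, 2, -0.4, 0, 0, 0, 2, -0.4, 0, 0, 0, 2, -0.4, 0, 0, 0, 2, -0.4, 0, 0, 0, 2, -0.4, 0, 0, 0, 2, -0.4, 0, 0, 0, 2, -0.5, 0, -1, 0, 2, 0, 0, -1.2, 0]}}

```text
clock: 15.1
ee_pos: [0.456, -0.2309, 0.0334]
orientation: [[0.392, 0.92, 0.002], [0.92, -0.392, -0.025], [-0.022, 0.011, -1.0]]
ft_force: [-0.8, 0.4, 0.4]
finger_gap: 0.0199
```

```bash
python3 p.py; python3 - <<'E'
from cf import *
fitcase([-70,0,0,1,0]); fitcase([-70,0,0,0,0],(0,1,2))
E
```

```text
t 15.1 s -0.2734 lat 0.0005 z 0.0334 toolx heading 66.9 F along 0.0 lat 0.9 z 0.4 J [ -40.   33.   97.   -1.   49. -106.]
tilt -0.0221 -0.0113
free (0, 1, 2, 3) [-71.3  -8.4  -9.1   1.8] 1-IoU 0.047
free (0, 1, 2) [-70.2  -4.7  -6.5] 1-IoU 0.05
```

>>> {"api": "step_arm", "payload": {"rows": [2, 1.6, 0, 0, 0, 2, 0.8, 0, 0.5, 0, 2, 0.8, 0, 0.5, 0, 2, 0.8, 0, 0.5, 0]}}

```text
clock: 15.6
ee_pos: [0.4736, -0.1958, 0.0189]
orientation: [[0.394, 0.919, 0.008], [0.919, -0.393, -0.031], [-0.025, 0.019, -1.0]]
ft_force: [-2.1, -3.3, 2.8]
finger_gap: 0.0202
```

```bash
python3 p.py; python3 - <<'E'
from cf import *
fitcase([-65,0,0,3,0])
E
```

```text
t 15.6 s -0.2341 lat -0.0016 z 0.0189 toolx heading 66.8 F along -3.8 lat 0.6 z 2.8 J [ -35.   34.   98.   -2.   46. -101.]
tilt -0.025 -0.0192
free (0, 1, 2, 3) [-70.4  -0.9  -3.1  13.7] 1-IoU 0.04
```

>>> {"api": "step_arm", "payload": {"rows": [2, -0.4, 0, 0, 0, 2, -0.4, 0, 0, 0, 2, -0.4, 0, 0, 0, 2, -0.4, 0, 0, 0, 2, -0.4, 0, 0.2, 0, 2, -0.4, 0, 0.2, 0, 2, -0.4, 0, 0.2, 0, 2, -0.4, 0, 0.2, 0, 2, -0.4, 0, 0.2, 0, 2, -0.5, 0, 0.2, 0, 2, -0.5, 0, 0.2, 0, 2, -0.5, 0, 0.2, 0, 2, -0.5, 0, 0.2, 0, 2, -0.5, 0, 0.2, 0]}}

```text
clock: 17.05
ee_pos: [0.4553, -0.2412, 0.0084]
orientation: [[0.398, 0.917, 0.026], [0.917, -0.398, -0.011], [0.0, 0.028, -1.0]]
ft_force: [6.9, 20.4, 28.5]
finger_gap: 0.0201
```

```bash
python3 p.py
```

```text
t 17.05 s -0.283 lat -0.0029 z 0.0084 toolx heading 66.52 F along 21.5 lat 1.8 z 28.5 J [ -41.   36.   98.    1.   45. -108.]
tilt 0.0003 -0.0279
```

The tip drag corrects the tilt. A bit more of it should make the lower edge of the bar lead.

>>> {"api": "step_arm", "payload": {"rows": [2, -0.5, 0, 0.2, 0, 2, -0.5, 0, 0.2, 0, 2, -0.5, 0, 0.2, 0, 2, -0.5, 0, 0.2, 0, 2, -0.5, 0, 0.2, 0, 2, -0.5, 0, 0.2, 0, 2, -0.3, 0, 0.2, 0, 2, 0, 0, -0.5, 0]}}

```text
clock: 17.85
ee_pos: [0.4515, -0.2555, 0.0141]
orientation: [[0.399, 0.915, 0.051], [0.916, -0.4, 0.007], [0.027, 0.044, -0.999]]
ft_force: [0.6, 0.4, -0.5]
finger_gap: 0.0197
```

```bash
python3 p.py
```

```text
t 17.85 s -0.2977 lat -0.0051 z 0.0141 toolx heading 66.45 F along 0.6 lat -0.4 z -0.5 J [ -44.   35.   98.    3.   45. -112.]
tilt 0.0269 -0.0438
```

>>> {"api": "step_arm", "payload": {"rows": [2, 2, -0.3, 0.2, 0, 2, 2, -0.2, 0.1, 0, 2, 0.8, 0, 0.1, 0, 2, 0.8, 0, 0.1, 0, 2, 0.8, 0, 0.1, 0]}}

```text
clock: 18.35
ee_pos: [0.4741, -0.196, 0.0107]
orientation: [[0.4, 0.915, 0.054], [0.916, -0.401, 0.003], [0.024, 0.048, -0.999]]
ft_force: [-1.4, -3.6, 2.1]
finger_gap: 0.02
```

```bash
python3 p.py; python3 - <<'E'
from cf import *
fitcase([-65,0,0,3,0])
E
```

```text
t 18.35 s -0.2342 lat -0.0021 z 0.0107 toolx heading 66.39 F along -3.9 lat -0.1 z 2.1 J [ -37.   35.   99.    3.   44. -105.]
tilt 0.0243 -0.0485
free (0, 1, 2, 3) [-69.9  -2.7  -4.4  11.4] 1-IoU 0.044
```

```bash
python3 - <<'E'
from cf import *
d=optics.get_image("scene"); im=d["img"].copy()
b=cv2.resize(im[90:250,150:310],(640,600),interpolation=cv2.INTER_CUBIC)
def draw(p,col):
    q=(proj(d,corners(p))-[150,90])*[4,3.75]
    for i in range(8):
        for j in range(i):
            if bin(i^j).count("1")==1: cv2.line(b,tuple(map(int,q[i])),tuple(map(int,q[j])),col,1)
draw([-70,-2.7,-4.4,11.4,0],(255,0,255)); draw([-50.7,0,0,0,0],(0,255,0))
cv2.imwrite("pics/c5.png",b[:,:,::-1])
E
```

```text
(no output)
```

View pics/c5.png

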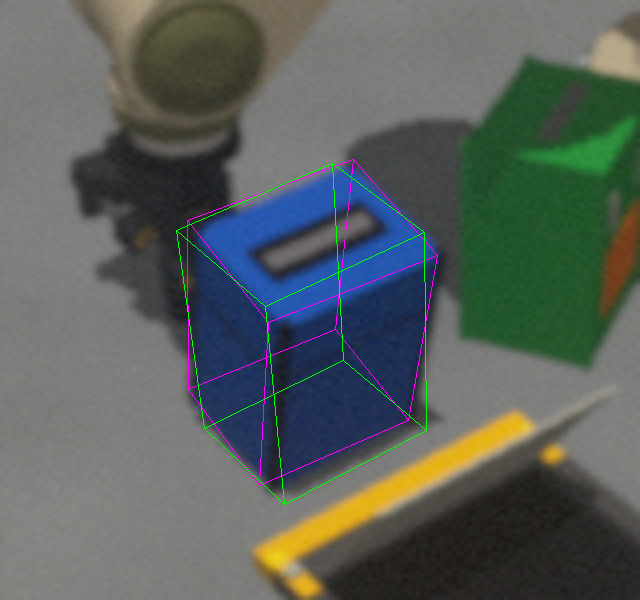

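>>> {"api": "step_arm", "payload": {"rows": [2, 0.4, 0, 0.1, 0, 2, 0.4, 0, 0.1, 0, 2, 0.4, 0, 0.1, 0]}}

```text
clock: 18.75
ee_pos: [0.4789, -0.188, 0.0089]
orientation: [[0.399, 0.915, 0.055], [0.917, -0.4, -0.001], [0.021, 0.05, -0.999]]
ft_force: [-10.7, -13.9, 14.4]
finger_gap: 0.0201
```

```bash
python3 - <<'E'
t=open("cf.py").read()
t=t.replace("def mask(im):","""def mask(im):
    R=[r for r in optics.regions_of("scene","case")]
    R=[r["region"] for r in R if im[r["region"]].mean(0)[2]>1.3*im[r["region"]].mean(0)[1]]
    if R:
        print("net"); n,l,st,ce=cv2.connectedComponentsWithStats(R[0].astype(np.uint8)); k=1+st[1:,4].argmax()
        return cv2.convexHull(np.argwhere(l==k)[:,::-1].astype(np.float32))
""",1)
open("cf.py","w").write(t)
E
python3 p.py; python3 - <<'E'
from cf import *
fitcase([-60,0,0,5,0]); fitcase([-50,0,0,1,0])
E
```

```text
t 18.75 s -0.2249 lat -0.0034 z 0.0089 toolx heading 66.45 F along -16.9 lat 4.3 z 14.4 J [ -35.   35.   99.    3.   43. -104.]
tilt 0.0206 -0.0505
net
free (0, 1, 2, 3) [-63.3  -3.2  -1.   15.2] 1-IoU 0.016
net
free (0, 1, 2, 3) [-60.2  -3.7  -1.4  13.4] 1-IoU 0.019
```

The network mask gives a toe at about -62 mm and a tilt of 13°: the contact point on the hand is too high. I'll retreat, then drag the tip harder to tilt the hand more, so that its lower edge does the pushing.

>>> {"api": "step_arm", "payload": {"rows": [2, -0.4, 0, -0.2, 0, 2, -0.4, 0, 0, 0, 2, -0.4, 0, 0, 0, 2, -0.4, 0, 0, 0, 2, -0.4, 0, 0, 0, 2, -0.4, 0, 0, 0, 2, -0.4, 0, 0.1, 0, 2, -0.5, 0, 0.2, 0, 2, -0.8, 0, 0.3, 0, 2, -0.8, 0, 0.3, 0, 2, -0.8, 0, 0.3, 0]}}

```text
clock: 20.05
ee_pos: [0.4635, -0.2296, 0.0089]
orientation: [[0.404, 0.912, 0.076], [0.914, -0.406, 0.017], [0.046, 0.063, -0.997]]
ft_force: [10.6, 31.0, 43.8]
finger_gap: 0.0197
```

```bash
python3 p.py
```

```text
t 20.05 s -0.2692 lat -0.0058 z 0.0089 toolx heading 66.15 F along 32.7 lat 2.6 z 43.8 J [ -41.   35.   99.    5.   43. -111.]
tilt 0.0456 -0.0632
```

>>> {"api": "step_arm", "payload": {"rows": [2, -0.7, 0.5, 0.3, 0, 2, -0.7, 0.5, 0.25, 0, 2, -0.7, 0.5, 0.25, 0, 2, -0.7, 0.5, 0.25, 0, 2, -0.7, 0.5, 0.25, 0, 2, -0.7, 0.5, 0.25, 0, 2, -0.7, 0.5, 0.25, 0, 2, -0.7, 0.5, 0.25, 0]}}

```text
clock: 20.85
ee_pos: [0.4639, -0.2316, 0.0101]
orientation: [[0.4, 0.916, 0.039], [0.906, -0.401, 0.135], [0.139, -0.018, -0.99]]
ft_force: [-9.4, 39.8, 62.5]
finger_gap: 0.0198
```

```bash
python3 p.py
```

```text
t 20.85 s -0.2708 lat -0.007 z 0.0101 toolx heading 66.18 F along 32.8 lat 24.5 z 62.5 J [ -43.   37.   95.    9.   52. -115.]
tilt 0.1394 0.0177
```

>>> {"api": "step_arm", "payload": {"rows": [2, 0, 0.1, -0.5, 0, 2, 1.5, -0.3, 0.2, 0, 2, 1.5, -0.2, 0.2, 0, 2, 0.5, 0, 0.1, 0, 2, 0.5, 0, 0.1, 0, 2, 0.5, 0, 0.1, 0, 2, 0.5, 0, 0.1, 0]}}

```text
clock: 21.55
ee_pos: [0.4818, -0.1803, 0.0152]
orientation: [[0.399, 0.916, 0.041], [0.906, -0.401, 0.134], [0.139, -0.016, -0.99]]
ft_force: [-2.6, -7.0, 4.3]
finger_gap: 0.02
```

```bash
python3 p.py; python3 - <<'E'
from cf import *
fitcase([-58,0,0,2,0])
E
```

```text
t 21.55 s -0.2167 lat -0.003 z 0.0152 toolx heading 66.22 F along -7.4 lat -0.4 z 4.3 J [ -37.   36.   96.   10.   51. -110.]
tilt 0.1393 0.0156
net
free (0, 1, 2, 3) [-62.6  -3.1  -1.4  11.9] 1-IoU 0.023
```

The forces now fit h ≈ 81 mm with a floor friction of about 0.8. An off-centre push needs only about half the force, so I'll walk the case forward with alternate pushes on its left and right.

>>> {"api": "step_arm", "payload": {"rows": [0, -0.4, 0, 0, 0, 0, -0.4, 0, 0, 0, 0, -0.4, 0, 0, 0, 0, -0.4, 0, 0, 0, 0, -0.4, 0, 0, 0, 0, -0.5, 0, 0, 0, 0, -0.7, 0, 0, 0, 0, 0, -4.3, 0.2, 0, 0, 0, 0, 0, 0]}}

```text
clock: 22.55
ee_pos: [0.4304, -0.1962, 0.0098]
orientation: [[0.399, 0.915, 0.049], [0.906, -0.402, 0.13], [0.139, -0.007, -0.99]]
ft_force: [-0.0, -0.3, -0.5]
finger_gap: 0.0004
```

```bash
python3 p.py; python3 - <<'E'
from cf import *
fitcase([-58,0,0,2,0])
E
```

```text
t 22.55 s -0.2517 lat 0.0379 z 0.0098 toolx heading 66.22 F along -0.3 lat -0.1 z -0.5 J [ -43.   34.  103.   10.   46. -116.]
tilt 0.1386 0.0066
net
free (0, 1, 2, 3) [-60.1  -1.8   0.8  -0.8] 1-IoU 0.028
```

>>> {"api": "step_arm", "payload": {"rows": [0, 1.2, -0.3, 0.1, 0, 0, 0.5, 0, 0.05, 0, 0, 0.5, 0, 0.1, 0, 0, 0.5, 0, 0.1, 0, 0, 0.5, 0, 0.1, 0]}}

```text
clock: 23.15
ee_pos: [0.4447, -0.1664, 0.0096]
orientation: [[0.399, 0.915, 0.051], [0.907, -0.403, 0.127], [0.137, -0.004, -0.991]]
ft_force: [-4.7, -8.8, 6.1]
finger_gap: 0.0006
```

```bash
python3 p.py; python3 - <<'E'
from cf import *
fitcase([-55,0,-3,2,0])
E
```

```text
t 23.15 s -0.2186 lat 0.0367 z 0.0096 toolx heading 66.23 F along -10.0 lat 0.8 z 6.1 J [ -39.   34.  104.   11.   46. -113.]
tilt 0.1367 0.0038
net
free (0, 1, 2, 3) [-60.8  -2.9  -0.1   9.8] 1-IoU 0.015
```

The off-centre push still tips it, so I need a truly low contact. With more hand tilt (about 28°) and the hand turned 90°, the fingertips can push near the foot. I'll retreat, then turn while dragging the tip.

>>> {"api": "step_arm", "payload": {"rows": [0, -0.5, 0, -0.05, 0, 0, -0.5, 0, -0.05, 0, 0, -0.5, 0, -0.05, 0, 0, -0.6, 0, -0.05, 0, 0, -1, 0, -0.1, 0, 0, -2, 0, 0, 0, 0, -0.7, 0.1, 0.2, 8.4, 0, -0.69, 0.1, 0.2, 8.4, 0, -0.67, 0.2, 0.2, 8.4, 0, -0.64, 0.3, 0.2, 8.4, 0, -0.58, 0.4, 0.2, 8.4, 0, -0.53, 0.5, 0.2, 8.4]}}

```text
clock: 24.45
ee_pos: [0.4238, -0.2319, 0.0091]
orientation: [[0.962, 0.256, 0.092], [0.239, -0.958, 0.16], [0.129, -0.132, -0.983]]
ft_force: [10.4, 21.3, 46.6]
finger_gap: 0.0003
```

```bash
python3 p.py
```

```text
t 24.45 s -0.2871 lat 0.0297 z 0.0091 toolx heading 13.97 F along 23.7 lat -1.0 z 46.6 J [-48.  34. 102.  14.  47. -72.]
tilt 0.1835 -0.0209
```

>>> {"api": "step_arm", "payload": {"rows": [0, -0.46, 0.91, 0.2, 7.6, 0, -0.33, 0.97, 0.2, 7.6, 0, -0.21, 1, 0.2, 7.6, 0, -0.07, 1, 0.2, 7.6, 0, 0.06, 1, 0.2, 7, 0, 0.1, 1, 0.2, 0, 0, 0.1, 1, 0.2, 0, 0, 0.1, 1, 0.2, 0, 0, 0.1, 1, 0.2, 0]}}

```text
clock: 25.35
ee_pos: [0.4192, -0.259, 0.0094]
orientation: [[0.906, -0.402, 0.135], [-0.424, -0.864, 0.273], [0.007, -0.304, -0.953]]
ft_force: [22.9, 45.1, 64.3]
finger_gap: 0.0003
```

```bash
python3 p.py
```

```text
t 25.35 s -0.3138 lat 0.0232 z 0.0094 toolx heading -25.09 F along 50.5 lat -3.0 z 64.3 J [-54.  36.  99.  19.  54. -41.]
tilt 0.3041 -0.0155
```

>>> {"api": "step_arm", "payload": {"rows": [0, 0.1, 1, 0.2, -0.5, 0, 0.1, 1, 0.2, -0.5, 0, 0.1, 1, 0.2, -0.5, 0, 0.1, 1, 0.2, 0, 0, 0.1, 1, 0.2, 0, 0, 0.1, 1, 0.2, 0, 0, 0.1, 1, 0.2, 0, 0, 0.1, 1, 0.2, 0, 0, 0.1, 1, 0.2, 0, 0, 0.1, 1, 0.15, 0]}}

```text
clock: 26.35
ee_pos: [0.4184, -0.2607, 0.0102]
orientation: [[0.92, -0.341, 0.194], [-0.392, -0.801, 0.451], [0.001, -0.491, -0.871]]
ft_force: [12.7, 31.5, 65.5]
finger_gap: 0.0005
```

```bash
python3 p.py
```

```text
t 26.35 s -0.3157 lat 0.0232 z 0.0102 toolx heading -23.1 F along 33.9 lat 0.9 z 65.5 J [-58.  39.  97.  27.  64. -51.]
tilt 0.4912 0.002
```

Tilt is now 29° with almost no sideways lean. I'll open the fingers and approach low.

>>> {"api": "step_arm", "payload": {"rows": [6, 2.5, -0.3, -0.55, 0, 6, 0, -3.5, 1.95, 0, 6, 0, -3.5, 1.95, 0, 6, 0, -3.5, 1.95, 0]}}

```text
clock: 26.75
ee_pos: [0.4902, -0.1597, 0.0196]
orientation: [[0.918, -0.343, 0.199], [-0.397, -0.799, 0.453], [0.003, -0.494, -0.869]]
ft_force: [0.7, 0.4, 0.0]
finger_gap: 0.0302
```

```bash
python3 p.py
```

```text
t 26.75 s -0.1945 lat -0.0024 z 0.0196 toolx heading -23.38 F along 0.7 lat -0.5 z 0.0 J [-44.  38.  97.  32.  60. -41.]
tilt 0.4943 -0.0022
```

>>> {"api": "step_arm", "payload": {"rows": [6, 0, -2.2, 1.25, 0, 6, 0, -0.9, 0.55, 0, 6, 0, -0.9, 0.5, 0, 6, 0, -0.9, 0.5, 0]}}

```text
clock: 27.15
ee_pos: [0.513, -0.1057, 0.0184]
orientation: [[0.919, -0.341, 0.196], [-0.393, -0.802, 0.45], [0.004, -0.491, -0.871]]
ft_force: [-1.6, -6.7, 1.5]
finger_gap: 0.0598
```

```bash
python3 p.py; python3 - <<'E'
from cf import *
fitcase([-50,0,0,1,0])
E
```

```text
t 27.15 s -0.1358 lat -0.0018 z 0.0184 toolx heading -23.16 F along -6.8 lat -1.2 z 1.5 J [-38.  38.  98.  35.  57. -37.]
tilt 0.4913 -0.0007
net
free (0, 1, 2, 3) [-32.4  -4.1  -0.5   2.1] 1-IoU 0.021
```

Sliding upright at 6.8 N. Now slowly up to the kerb.

>>> {"api": "step_arm", "payload": {"rows": [6, 0, -0.45, 0.25, 0, 6, 0, -0.45, 0.25, 0]}}

```text
clock: 27.45
ee_pos: [0.5166, -0.0981, 0.0182]
orientation: [[0.919, -0.342, 0.196], [-0.394, -0.802, 0.449], [0.004, -0.49, -0.871]]
ft_force: [-5.1, -7.1, 5.3]
finger_gap: 0.06
```

```bash
python3 p.py
```

```text
t 27.45 s -0.1274 lat -0.0022 z 0.0182 toolx heading -23.21 F along -8.5 lat 1.8 z 5.3 J [-37.  38.  98.  35.  57. -37.]
tilt 0.4904 -0.0012
```

>>> {"api": "step_arm", "payload": {"rows": [6, 0, -0.35, 0.2, 0]}}

```text
clock: 27.55
ee_pos: [0.5181, -0.0959, 0.0182]
orientation: [[0.919, -0.342, 0.197], [-0.395, -0.802, 0.448], [0.005, -0.489, -0.872]]
ft_force: [-5.7, -7.6, 4.9]
finger_gap: 0.0601
```

```bash
python3 p.py
```

```text
t 27.55 s -0.1248 lat -0.0026 z 0.0182 toolx heading -23.24 F along -9.3 lat 2.2 z 4.9 J [-37.  38.  98.  35.  56. -36.]
tilt 0.4892 -0.0022
```

>>> {"api": "step_arm", "payload": {"rows": [6, 0, -0.45, 0.25, 0, 6, 0, -0.45, 0.25, 0]}}

```text
clock: 27.75
ee_pos: [0.519, -0.0945, 0.0182]
orientation: [[0.92, -0.342, 0.193], [-0.392, -0.81, 0.436], [0.007, -0.477, -0.879]]
ft_force: [-34.7, -38.3, 23.6]
finger_gap: 0.0597
```

```bash
python3 p.py
```

```text
t 27.75 s -0.1231 lat -0.0029 z 0.0182 toolx heading -23.11 F along -48.9 lat 16.6 z 23.6 J [-36.  38.  98.  34.  56. -36.]
tilt 0.477 -0.0033
```

The kerb is found: force jumps at s = -123 mm, which puts the toe at about -21 mm. I'll back off, raise the hand and check that the case is square.

>>> {"api": "step_arm", "payload": {"rows": [6, 0, 0.5, -0.3, 0, 6, 0, 1, -0.6, 0, 6, 0, -2.1, -3.9, 0, 6, 0, -2.1, -3.9, 0, 6, 0, -2.1, -3.9, 0]}}

```text
clock: 28.25
ee_pos: [0.5073, -0.1153, 0.1505]
orientation: [[0.918, -0.352, 0.184], [-0.397, -0.804, 0.443], [-0.008, -0.48, -0.877]]
ft_force: [0.2, -0.5, -0.1]
finger_gap: 0.0599
```

```bash
python3 p.py; python3 - <<'E'
from cf import *
fitcase([-22,0,0,1,0])
E
```

```text
t 28.25 s -0.1469 lat -0.0005 z 0.1505 toolx heading -23.4 F along -0.4 lat -0.4 z -0.1 J [-39.  26.  91.  29.  74. -26.]
tilt 0.4799 0.0074
net
free (0, 1, 2, 3) [-29.5  -2.2   1.9   6.3] 1-IoU 0.044
```

```bash
python3 - <<'E'
from cf import *
d=optics.get_image("scene"); im=d["img"].copy()
b=cv2.resize(im[100:260,160:320],(640,600),interpolation=cv2.INTER_CUBIC)
def draw(p,col):
    q=(proj(d,corners(p))-[160,100])*[4,3.75]
    for i in range(8):
        for j in range(i):
            if bin(i^j).count("1")==1: cv2.line(b,tuple(map(int,q[i])),tuple(map(int,q[j])),col,1)
draw([-21,-2.5,0,0,0],(0,255,0))
cv2.imwrite("pics/c6.png",b[:,:,::-1])
E
```

```text
(no output)
```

View pics/c6.png

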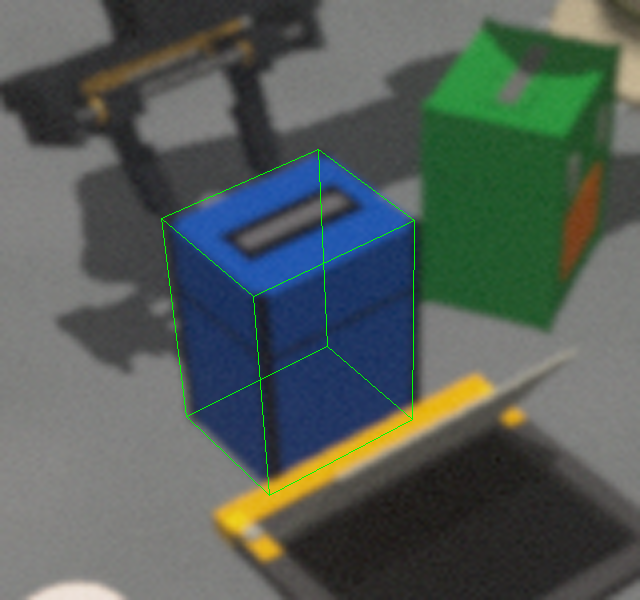

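The case is upright, square and at the kerb: its bottom edge (270,480)–(415,400) runs along the yellow bar. Now I tip it with the fingers high on the face.

>>> {"api": "step_arm", "payload": {"rows": [6, 0, -1.8, 1, 0, 6, 0, -0.6, 0.2, 0, 6, 0, -0.91, 0, 0, 6, 0, -0.91, 0, 0, 6, 0, -0.92, 0.14, 0, 6, 0, -0.92, 0.14, 0, 6, 0, -0.92, 0.14, 0]}}

```text
clock: 29.1
ee_pos: [0.5347, -0.0567, 0.1656]
orientation: [[0.916, -0.356, 0.184], [-0.401, -0.804, 0.44], [-0.008, -0.477, -0.879]]
ft_force: [-2.2, -2.5, 5.5]
finger_gap: 0.0599
```

```bash
python3 p.py; python3 - <<'E'
from cf import *
fitcase([-25,-2,0,15,15]); 
E
```

```text
t 29.1 s -0.0822 lat -0.0022 z 0.1656 toolx heading -23.61 F along -3.2 lat 1.0 z 5.5 J [-32.  25.  90.  30.  73. -19.]
tilt 0.4769 0.0063
net
free (0, 1, 2, 3) [-20.4 -10.5  -3.5  21.9] 1-IoU 0.048
```

>>> {"api": "step_arm", "payload": {"rows": [6, 0, -0.85, 0.2, 0, 6, 0, -0.8, 0.25, 0, 6, 0, -0.75, 0.25, 0, 6, 0, -0.7, 0.3, 0, 6, 0, -0.7, 0.3, 0, 6, 0, -0.7, 0.35, 0, 6, 0, -0.7, 0.35, 0, 6, 0, -0.7, 0.4, 0]}}

```text
clock: 30.0
ee_pos: [0.561, 0.006, 0.1705]
orientation: [[0.916, -0.358, 0.18], [-0.4, -0.803, 0.443], [-0.014, -0.478, -0.878]]
ft_force: [-1.2, -1.8, 0.5]
finger_gap: 0.0604
```

```bash
python3 p.py; python3 - <<'E'
from cf import *
fitcase([-25,-2,0,42,15]); d=optics.get_image("side"); e=optics.get_image("scene")
x=cv2.resize(d["img"][110:270,190:350],(400,400)); y=cv2.resize(e["img"][100:260,180:340],(400,400))
cv2.imwrite("pics/c7.png",np.hstack([x,y])[:,:,::-1])
E
```

```text
t 30.0 s -0.0143 lat -0.0014 z 0.1705 toolx heading -23.58 F along -2.1 lat 0.3 z 0.5 J [-24.  25.  87.  30.  71. -11.]
tilt 0.4777 0.0113
net
free (0, 1, 2, 3) [-19.  -12.   -3.   42.6] 1-IoU 0.034
```

View pics/c7.png

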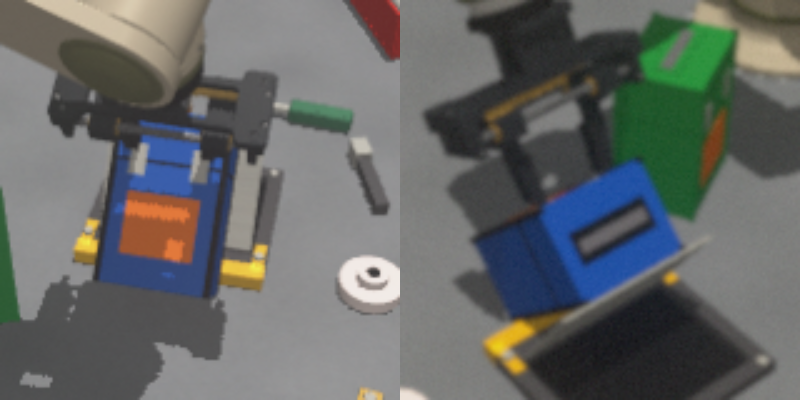

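```bash
python3 - <<'E'
from h import *
e=optics.get_image("scene")
# c1 crop green bottom corners: near (318,157), left (238,135), right? ; top near etc.
for p in((318,157),(238,137)):
    print(atz(e,(170+p[0]/2.497,125+p[1]/2.5),0)[:2].round(3))
d=optics.get_image("side")
for p in((152,243),(195,238)): print(atz(d,p,0)[:2].round(3))
E
```

```text
[0.388 0.059]
[ 0.4  -0.03]
[ 0.287 -0.03 ]
[ 0.394 -0.034]
```

The case leans on the flap at about 43°, square. Easing it down now.

>>> {"api": "step_arm", "payload": {"rows": [6, 0, -0.41, 0.34, 0, 6, 0, -0.41, 0.34, 0, 6, 0, -0.41, 0.34, 0, 6, 0, -0.41, 0.34, 0, 6, 0, -0.36, 0.4, 0, 6, 0, -0.36, 0.4, 0]}}

```text
clock: 30.9
ee_pos: [0.5742, 0.0343, 0.1626]
orientation: [[0.915, -0.359, 0.182], [-0.403, -0.802, 0.441], [-0.013, -0.477, -0.879]]
ft_force: [-0.6, -1.1, 0.9]
finger_gap: 0.06
```

```bash
python3 p.py; python3 - <<'E'
from cf import *
fitcase([-25,-2,0,52,15])
E
```

```text
t 30.9 s 0.017 lat -0.0022 z 0.1626 toolx heading -23.74 F along -1.3 lat 0.1 z 0.9 J [-20.  27.  87.  31.  69.  -9.]
tilt 0.4773 0.009
net
free (0, 1, 2, 3) [-29.8  -9.8  -2.3  54.9] 1-IoU 0.02
```

>>> {"api": "step_arm", "payload": {"rows": [6, 0, -0.33, 0.49, 0, 6, 0, -0.33, 0.49, 0, 6, 0, -0.33, 0.49, 0, 6, 0, -0.33, 0.49, 0, 6, 0, -0.33, 0.49, 0]}}

```text
clock: 31.5
ee_pos: [0.5859, 0.0608, 0.1492]
orientation: [[0.916, -0.358, 0.184], [-0.402, -0.802, 0.443], [-0.011, -0.479, -0.878]]
ft_force: [-0.6, 0.8, 2.3]
finger_gap: 0.0601
```

```bash
python3 p.py; python3 - <<'E'
from cf import *
fitcase([-25,-2,0,75,15])
E
```

```text
t 31.5 s 0.046 lat -0.0024 z 0.1492 toolx heading -23.71 F along 0.5 lat 0.8 z 2.3 J [-17.  28.  86.  32.  66.  -7.]
tilt 0.4792 0.0074
net
free (0, 1, 2, 3) [-35.1  -7.   -1.5  67.1] 1-IoU 0.011
```

>>> {"api": "step_arm", "payload": {"rows": [6, 0, -0.25, 0.6, 0, 6, 0, -0.25, 0.6, 0, 6, 0, -0.25, 0.6, 0, 6, 0, -0.2, 0.62, 0, 6, 0, -0.15, 0.62, 0, 6, 0, -0.15, 0.62, 0]}}

```text
clock: 32.2
ee_pos: [0.5973, 0.0887, 0.1196]
orientation: [[0.915, -0.359, 0.182], [-0.402, -0.802, 0.442], [-0.013, -0.478, -0.878]]
ft_force: [-0.9, -0.6, 0.4]
finger_gap: 0.0598
```

```bash
python3 p.py; python3 - <<'E'
from cf import *
fitcase([-37,-2,0,86,17])
E
```

```text
t 32.2 s 0.076 lat -0.0017 z 0.1196 toolx heading -23.71 F along -0.9 lat 0.6 z 0.4 J [-14.  31.  87.  32.  62.  -6.]
tilt 0.4777 0.0095
net
free (0, 1, 2, 3) [-39.7  -1.7  -1.9  85.9] 1-IoU 0.091
```

>>> {"api": "step_arm", "payload": {"rows": [6, 0, -0.1, 0.25, 0, 6, 0, 0, 0.25, 0]}}

```text
clock: 32.5
ee_pos: [0.5988, 0.0909, 0.1171]
orientation: [[0.916, -0.358, 0.183], [-0.402, -0.802, 0.441], [-0.011, -0.477, -0.879]]
ft_force: [-15.2, -8.3, 23.4]
finger_gap: 0.0601
```

```bash
python3 p.py
```

```text
t 32.5 s 0.0787 lat -0.0023 z 0.1171 toolx heading -23.71 F along -13.7 lat 10.6 z 23.4 J [-14.  32.  87.  33.  61.  -6.]
tilt 0.4773 0.0076
```

>>> {"api": "step_arm", "payload": {"rows": [6, 0, -0.5, -2, 0, 6, 0, -1, -4, 0, 6, 0, -1, -4.5, 0, 6, 0, 0, -4.5, 0, 6, 0, 2, -4, 0, 6, 0, 3, -3, 0, 6, 0, 0, 0, 0]}}

```text
clock: 33.2
ee_pos: [0.547, -0.03, 0.3056]
orientation: [[0.916, -0.358, 0.18], [-0.401, -0.804, 0.438], [-0.012, -0.474, -0.881]]
ft_force: [-0.3, 0.4, 0.1]
finger_gap: 0.0598
```

```bash
python3 p.py; python3 - <<'E'
from cf import *
fitcase([-37,-2,0,90,17]); d=optics.get_image("side"); e=optics.get_image("scene")
x=cv2.resize(d["img"][110:270,190:350],(400,400)); y=cv2.resize(e["img"][140:300,190:350],(400,400))
cv2.imwrite("pics/c8.png",np.hstack([x,y])[:,:,::-1])
E
```

```text
t 33.2 s -0.0528 lat -0.0029 z 0.3056 toolx heading -23.64 F along 0.3 lat 0.5 z 0.1 J [-28.  18.  76.  28.  90.  -5.]
tilt 0.4738 0.0092
net
free (0, 1, 2, 3) [-43.7  -2.4  -0.4  88.3] 1-IoU 0.019
```

View pics/c8.png

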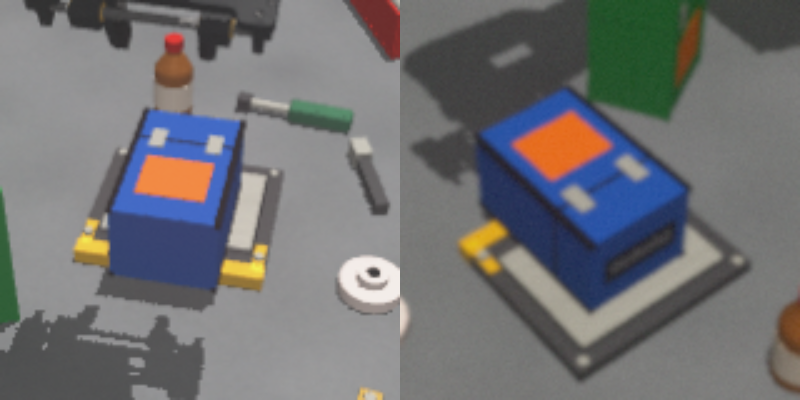

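The case lies flat and square on the shut flap with the orange panel up. Flap shows on both sides, and the hand is clear. The other things are in place. Handing in.

```bash
python3 -c "
from station import arm
print(arm.hand_in())"
```

```text
the job is handed in; nothing more can be done
None
```

I handed the job in at about 33 s. The blue collet case lies on its side, square on the flap with the orange panel up, and the flap looks fully shut.

**Slide:** The early pushes with the hand's body were too high. They rocked the case forward several times, up to about 18° by my fits, and each time it settled back upright. I then tilted the hand by dragging its closed fingertips on the bench, which loaded the wrist to about 82 N. That let the fingertips push near the foot, and the case slid upright to the kerb at about 7 to 9 N.

**At the kerb:** The push force jumped to about 49 N at contact, at low speed. That is firmer than I meant. The pictures showed the foot square along the kerb.

**Tip and lowering:** I tipped the case with the fingers high on its face and followed it down to flat. Finger contact was light throughout, then about 23 N of downward force on the case to confirm it was flat.

**Last checks:**
- **Position:** The final fit gave about 88° of tip, less than 0.5° of skew and about 2 mm off centre. Flap is visible along both sides of the case.
- **Other things:** The gear blank, knurling tool, torque handle, oil bottle and green look-alike appear untouched in the last picture. Only a corner of the feeler-gauge case shows there, so I didn't confirm its position at the end.
- **Hand:** It is clear of everything.
- **Fit errors:** Some of the fits along the way were off by several degrees or millimetres, so I relied on the pictures and forces instead.

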